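Hang up the airbrush, open the paint case

TASK

Somebody left the airbrush lying on the closed lid of the paint case: lay it first in its cradle, resting freely across both forks, gently and kept upright and level on the way because there is paint in its cup. Then raise the case's lid, without flinging it, until it stands open by at least 60 degrees, and let go. Leave everything else on the bench where it is.

Things in the scene. Friction and masses are not known exactly. Their poses are not given: they have to be found in the camera images.
- airbrush_mid (a point): Centre of the airbrush's red block barrel (116 long, 28 wide, 30 mm high, flat underside 15 mm below). x runs along it to the nose, z up. A steel nose adds 38 mm at the +x end; an open steel cup (28 mm across, 22 high) stands on top, axis 44 mm from this point towards the nose. About 0.16 kg. Starts loose on the shut lid, cup up, roughly parallel to the lid handle.
- cradle_seat (a point): Airbrush cradle, fixed: dark foot 130 x 85 x 12 mm, two yellow forks 10 mm thick, centred 38 mm either side of this point along x. Each is a slot open at the top, 40 mm wide, floor 80 mm above the bench, prongs 25 mm high. This point is midway between the forks at slot-floor level. The barrel lies along x, nose to either end, its centre then 15 mm above this point. z up.
- lid_handle (a point): Middle of the round steel bar handle on the paint case's blue lid. Bar 10 mm thick, 90 mm long, parallel to the hinge, its centre 34 mm above the lid's top face, on a post at each end. The point moves with the lid; y runs along the bar. Being round, the bar can turn between the fingers as the lid rises.
- lid_hinge (a point): Middle of the hinge line at the far top edge of the fixed black paint case (190 x 240, 70 mm high; lid 196 x 246 x 8 mm). y runs along the hinge; x points level from the lid's front to the hinge. When shut, the handle bar's centre is 160 mm from the hinge towards -x and 42 mm above it; opening swings it up and over towards +x.
- lid (a joint): Opening angle of the case lid in rad: 0 shut, 1.45 its stop. The stiff hinge holds the lid wherever it is left; about 5 N at the handle raises it.
- bottle_a: Bystander: green paint bottle, 40 mm across, 85 mm high. Origin at the centre of its underside.
- bottle_b: Bystander: orange paint bottle, 40 mm across, 85 mm high. Origin at the centre of its underside.
- bottle_c: Bystander: blue paint bottle, 36 mm across, 75 mm high. Origin at the centre of its underside.
- jar: Bystander: glass jar, 64 mm across, 65 mm high. Origin at the centre of its underside.
- cup: Bystander: white cup, 72 mm across, 80 mm high. Origin at the centre of its underside.
- tape: Bystander: roll of masking tape lying flat, 100 mm across, 25 mm high. Origin at the centre of its underside.
- flat_brush: Bystander: flat paint brush lying down, 180 mm long. Origin at its middle, on the bench.
There are look-alikes about, which are no part of the job. Leave any yellow look-alike of the part that bears airbrush_mid alone.

How it is judged:
On the way, in this order (a step that is already met when the one before it is completed fails the run):
1. the airbrush lies in both forks of the cradle, let go, with the lid still shut (x of airbrush_mid in the frame of cradle_seat between -0.022 and 0.022 m and y of airbrush_mid in the frame of cradle_seat between -0.01 and 0.01 m and z of airbrush_mid in the frame of cradle_seat between 0.009 and 0.021 m and angle between the x axis of airbrush_mid and the x axis of cradle_seat, either way round below 0.2 rad and angle between airbrush_mid's own z axis and vertical below 0.15 rad and contact force between the fingers and airbrush below 0.2 N and value of joint lid below 0.1 rad), for 0.2 s.
2. the lid is opened by about 60 degrees or more (value of joint lid above 1 rad), for 0.2 s.
At the end, for the whole second after the job is handed in: The airbrush lies at rest, let go, across both cradle forks: barrel centre within 22 mm along and 10 mm across of the cradle's middle, 9 to 21 mm above the slot floors, lengthwise within 0.2 rad (either way round) and level within 0.15 rad; the lid stands still, open by more than 1.0 rad (x of airbrush_mid in the frame of cradle_seat between -0.022 and 0.022 m and y of airbrush_mid in the frame of cradle_seat between -0.01 and 0.01 m and z of airbrush_mid in the frame of cradle_seat between 0.009 and 0.021 m and angle between the x axis of airbrush_mid and the x axis of cradle_seat, either way round below 0.2 rad and angle between airbrush_mid's own z axis and vertical below 0.15 rad and contact force between the fingers and airbrush below 0.2 N and value of joint lid above 1 rad and velocity of joint lid between -0.1 and 0.1 rad/s and linear speed of airbrush below 0.03 m/s); the robot touches nothing.
It fails at once if the lid is raised (over 0.15 rad) while the airbrush is not in the cradle (value of joint lid above 0.15 rad and horizontal distance between airbrush_mid and cradle_seat above 0.06 m).
It fails at once if the airbrush is tipped by more than 0.5 rad, spilling its cup (angle between airbrush_mid's own z axis and vertical above 0.5 rad).
It fails at once if the airbrush is dropped: out of the fingers while more than 20 mm above the height at which it rests in the cradle (contact force between the fingers and airbrush below 0.1 N and z of airbrush_mid in the frame of cradle_seat above 0.035 m).
It fails at once if the lid is flung (over 3 rad/s) (velocity of joint lid above 3 rad/s or velocity of joint lid below -3 rad/s).
It fails at once if a bystander is moved by more than 40 mm or toppled (distance of any of bottle_a, bottle_b, bottle_c, jar, cup, tape, flat_brush from where it was at the start of the episode above 0.04 m or angle between any of bottle_a, bottle_b, bottle_c, jar, cup, tape, flat_brush's own z axis and vertical above 0.6 rad).
It also fails if it takes over 58 s, if anything falls off the work surface, if the arm or the gripper's body presses on something with over 40 N, if the wrist force passes 120 N, or if a joint passes its speed limit or range.

ROBOT

A 7-joint arm with a two-finger parallel gripper is mounted at the origin on the work surface. World frame = base frame: x ahead of the robot, y to its left, z up, the work surface at z = 0. Lengths are in m, angles in rad, forces in N, time in s.
With the tool pointing down it reaches from about 0.4 to 0.925 m from the base axis. Payload 5.6 kg.
Tool frame: the origin (TCP) lies at the very end of the fingers, on their centre line; the grasp point (between the pads) lies robot.pinch_z behind it (robot.pinch_z is the distance from the TCP to the grasp point, in m); z points along the fingers, y is the line along which they close (so a half turn about z gives the same grasp; the last joint's range is limited). The gripper opens to 85 mm and grips with 20 to 120 N. Pads are 22 mm wide; open, the fingers measure 114 mm over their backs; the gripper's body (76 mm by 85 mm) begins 54 mm behind the grasp point. The pads swing forward as they close: fully open they stand 13 mm farther back than shut.
Start: joints at [-1.291, 0.468, -0.012, 1.603, 0.006, 1.071, -0.056], TCP at [0.206, 0.616, 0.231] pointing down, gripper open.
Joint ranges: [-2.53, 2.53], [-0.31, 2.02], [-1.57, 1.55], [0.28, 2.44], [-1.29, 4.43], [0.15, 1.84], [-2.92, 2.92]. Speed limits (rad/s): [2.57, 2.57, 3.14, 3.14, 3.14, 3.14, 3.14].

INTERFACE

Orientations are given as a rotation vector (axis times angle).
In Python, from plant import robot gives the robot as it stands.
- The arm moves only by the tool drive_tool, never from a script. Its argument "commands" is a list of rows, each a list of 2 entries, a list of its own where there are three numbers: the shift along the tool's x, y, z in m, then the turn about the tool's z in degrees. In form: [[[tx, ty, tz], roll], ...]. A call has 1 to 5 rows; each row shifts and turns the commanded pose from where the row before left it, along the tool's axes as they then stand; what a row does not reach is not made up. A row lasts 1/8 s, in which the tool goes at most 62.5 mm and 10.7 degrees, less where a joint would pass 70% of its speed; a pose out of reach is approached as far as the arm can. A call is refused whole if a number of a shift passes 0.0625 or a number of a turn 10.7, either way. A call with a gripper value outside its range is refused whole. "gripper" is the opening in per cent of the stroke, from 0 (shut) to 100 (fully open), set as the call begins (left out, the last holds). The fingers move at their own pace and stop on an object; "squeeze" is the grip in N (left out, the last holds). Time passes only in rows, so rows that do not move let the fingers close. It gives the time, the measured TCP pose, the force, the opening and the grip force at its end, in the units of the state.
- robot.get_obs(): the state, without advancing time (a new reading comes with each control period).
- robot.snapshot(name): name is "scene" or "top" or "wrist"; returns the picture (400x640x3 uint8, red, green, blue); there is no depth.
- robot.camera_params(name): a dict with "camera_matrix" (3x3 intrinsics, pixels), "extrinsics" (4x4, takes a point from camera to world coordinates); the wrist camera has in their place "hand_eye" (4x4, takes a point from camera to tool coordinates, whose origin is the TCP and whose axes are the flange's). Camera axes: x right, y down, z forward; pixel columns grow to the right and rows downward; lengths in m; the calibration is good to about 2 mm. A picture is of the moment at which its call begins: read the wrist's pose just before it. camera_params takes no time and is no camera call.
- robot.close_job(): hands the job in; it is judged then, once.
The state is a dict: "time": time; "joints": joint angles; "joint_velocities": joint speeds; "tau": joint torques, N m; "position": TCP position; "tool_rot": TCP orientation; "force": force on the tool from outside, world axes, zero at the start; "torque": the same for the moment, N m; "finger_gap": opening from 0.0 (shut) to 1.0 (fully open); "grip_force": force on a finger pad.
Only numpy, scipy, OpenCV 4.12 (cv2) and the standard library are available. Lean on these libraries where they do the work, as an engineer would, in place of code of your own. Each camera call takes 0.05 s, during which the arm holds its last target. There are 200 camera calls.

## Working session

There is one attempt and no reset: what is moved stays moved. The work goes in short steps, Python scripts to look and compute and a tool call to move; the robot and the scene stay as the last step left them, time stands still between calls to the robot, and variables do not carry over. Pictures are saved under pics/ and viewed, at most 10 in all, crops included, and the job is handed in when it is done.

Besides the shell and the picture viewer there is one more tool, called after "Request:" as a command line: name --argument value ..., lists and objects as JSON in quotes. drive_tool: Moves the arm, as the interface text tells. Its arguments: {"type":"object","properties":{"commands":{"type":"array","items":{"type":"array"}},"gripper":{"type":"number"},"squeeze":{"type":"number"}},"required":["commands"]}

```bash
mkdir -p pics; python3 - <<'E'
from plant import robot
import cv2,numpy as np
np.set_printoptions(precision=4,suppress=True)
o=robot.get_obs();print(o['time'],o['position'],o['tool_rot'],robot.pinch_z)
for n in("scene","top"):
    im=robot.snapshot(n);cv2.imwrite(f'pics/{n}0.png',im[:,:,::-1])
    p=robot.camera_params(n);print(n,p['camera_matrix'],p['extrinsics'])
print(robot.camera_params("wrist"))
E
```

```text
0.0 [0.2061 0.6159 0.2303] [-0.505  -3.1006  0.0028] 0.0187
scene [[476.3472   0.     315.4547]
 [  0.     476.3472 204.4385]
 [  0.       0.       1.    ]] [[ 0.4015  0.6369 -0.6582  1.3944]
 [ 0.9158 -0.2743  0.2932 -0.3629]
 [ 0.0062 -0.7205 -0.6934  1.0175]
 [ 0.      0.      0.      1.    ]]
top [[478.5505   0.     322.0014]
 [  0.     478.5505 199.1151]
 [  0.       0.       1.    ]] [[-0.0135 -0.9919  0.1259  0.2921]
 [-0.9999  0.0133 -0.0018  0.0372]
 [ 0.0001 -0.126  -0.992   1.492 ]
 [ 0.      0.      0.      1.    ]]
{'camera_matrix': array([[277.866 ,   0.    , 317.5638],
       [  0.    , 277.866 , 200.7652],
       [  0.    ,   0.    ,   1.    ]]), 'hand_eye': array([[ 0.0002, -0.9486, -0.3164,  0.0816],
       [ 1.    , -0.0006,  0.0023,  0.0015],
       [-0.0024, -0.3164,  0.9486, -0.1438],
       [ 0.    ,  0.    ,  0.    ,  1.    ]])}
```

View pics/scene0.png

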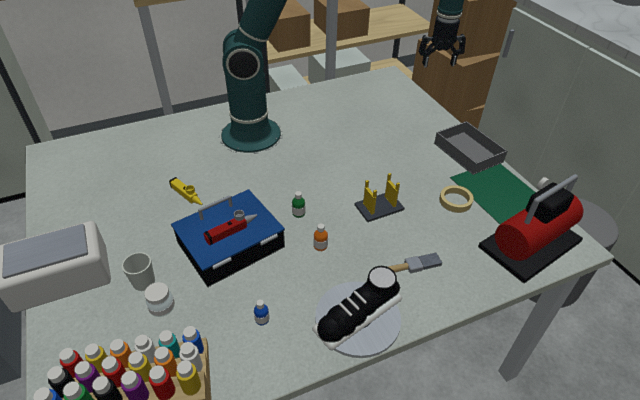

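View pics/top0.png

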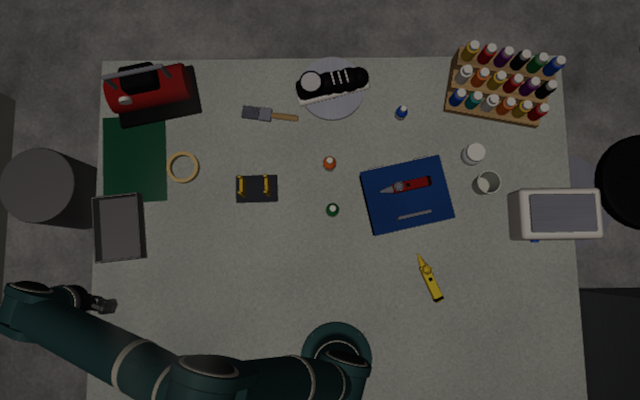

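The scene view shows the case with the red airbrush (225,230) and handle (215,208), and the cradle (380,200). The top view shows the barrel at (408,185) with its nose to the left, the handle at (414,214), and the forks at (240,186) and (267,184). The yellow look-alike is at (430,280).

```bash
cat > h.py <<'E'
import cv2,numpy as np
from plant import robot
np.set_printoptions(precision=4,suppress=True)
def ray(n,uv,z):
    p=robot.camera_params(n);E=p['extrinsics']
    d=E[:3,:3]@np.linalg.inv(p['camera_matrix'])@np.r_[uv,1.];o=E[:3,3]
    return o+d*(z-o[2])/d[2]
def proj(n,P):
    p=robot.camera_params(n);E=p['extrinsics'];c=p['camera_matrix']@(E[:3,:3].T@(np.array(P)-E[:3,3]));return c[:2]/c[2]
def blobs(im,lo,hi,box,mn=15):
    m=cv2.inRange(cv2.cvtColor(im,cv2.COLOR_BGR2HSV),lo,hi);k=np.zeros_like(m);x0,y0,x1,y1=box;k[y0:y1,x0:x1]=m[y0:y1,x0:x1]
    n,l,s,c=cv2.connectedComponentsWithStats(k)
    out=[]
    for i in range(1,n):
        if s[i,4]>=mn: out.append((s[i,4],c[i],cv2.minAreaRect(np.argwhere(l==i)[:,::-1].astype(np.float32))))
    return out
E
python3 - <<'E'
from h import *
t=cv2.imread('pics/top0.png');s=cv2.imread('pics/scene0.png')
def show(n,im,lab,lo,hi,box,z):
    for a,c,r in blobs(im,lo,hi,box):
        b=cv2.boxPoints(r);print(n,lab,a,c,'->',ray(n,c,z)[:2],'rectc',ray(n,r[0],z)[:2],'corners',[ray(n,q,z)[:2].round(3).tolist() for q in b])
show('top',t,'red',(0,120,50),(8,255,255),(360,150,450,230),.105)
show('top',t,'red2',(172,120,50),(180,255,255),(360,150,450,230),.105)
show('top',t,'blue',(100,120,40),(125,255,255),(350,140,465,245),.078)
show('top',t,'yel',(20,120,60),(35,255,255),(225,165,285,210),.1)
show('scene',s,'red',(0,120,50),(8,255,255),(195,190,265,250),.105)
show('scene',s,'yel',(20,120,60),(35,255,255),(350,165,410,220),.09)
T=cv2.resize(t[140:245,350:465],None,fx=5,fy=5,interpolation=cv2.INTER_CUBIC)[:525,:]
U=cv2.resize(t[165:210,225:285],None,fx=5,fy=5,interpolation=cv2.INTER_CUBIC)
A=np.zeros((525,790,3),np.uint8);A[:,:575]=T
U=U[:,:];A[:225,575:790]=U[:,40:255]
V=cv2.resize(s[165:220,350:410],None,fx=3.5,fy=3.5);A[300:300+V.shape[0],577:577+V.shape[1]]=V
cv2.imwrite('pics/crop1.png',cv2.convertScaleAbs(A,alpha=1.6))
E
```

```text
top red 203 [415.6995 183.197 ] -> [ 0.5116 -0.2408] rectc [ 0.5111 -0.2367] corners [[0.516, -0.196], [0.532, -0.273], [0.507, -0.278], [0.49, -0.2]]
top blue 4631 [406.3271 195.2205] -> [ 0.48   -0.2169] rectc [ 0.482  -0.2186] corners [[0.551, -0.079], [0.604, -0.323], [0.413, -0.357], [0.362, -0.116]]
top yel 78 [240.1026 184.6538] -> [0.515  0.2752] rectc [0.5155 0.277 ] corners [[0.544, 0.285], [0.544, 0.27], [0.487, 0.269], [0.487, 0.284]]
top yel 69 [265.2899 183.6087] -> [0.5171 0.2011] rectc [0.5175 0.2019] corners [[0.543, 0.208], [0.543, 0.196], [0.492, 0.196], [0.492, 0.208]]
scene red 378 [226.127  229.0238] -> [ 0.5208 -0.229 ] rectc [ 0.5194 -0.2247] corners [[0.509, -0.275], [0.485, -0.174], [0.53, -0.173], [0.551, -0.273]]
scene red 20 [206.7  238.35] -> [ 0.5328 -0.2838] rectc [ 0.5331 -0.2844] corners [[0.516, -0.289], [0.514, -0.283], [0.55, -0.28], [0.551, -0.286]]
scene yel 270 [391.4407 191.4111] -> [0.5512 0.2532] rectc [0.5446 0.2582] corners [[0.59, 0.204], [0.474, 0.286], [0.496, 0.316], [0.61, 0.232]]
scene yel 268 [369.5261 198.6754] -> [0.5533 0.1802] rectc [0.5459 0.185 ] corners [[0.591, 0.135], [0.477, 0.209], [0.498, 0.239], [0.61, 0.163]]
```

View pics/crop1.png

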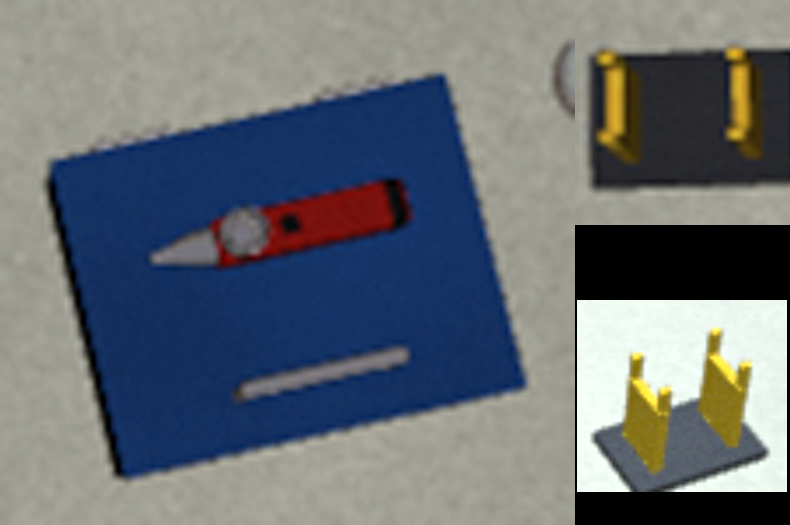

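```bash
python3 - <<'E'
from h import *
t=cv2.imread('pics/top0.png')
c=lambda x,y:np.array([350+x/5-.4,140+y/5-.4]); f=lambda x,y:np.array([225+(x-535)/5-.4,165+y/5-.4])
for n,q,z in [('rear',c(408,200),.108),('front',c(218,243),.1),('cup',c(243,231),.13),('hA',c(238,392),.112),('hB',c(407,354),.112),('nose',c(152,259),.093),
 ('Lfl',c(52,160),.078),('Lfr',c(443,75),.078),('Lnr',c(523,386),.078),('Lnl',c(120,476),.074),
 ('p1',f(607,58),.105),('p2',f(607,137),.105),('p3',f(737,55),.105),('p4',f(737,133),.105)]: print(n,ray('top',q,z))
m=cv2.inRange(t,(0,0,0),(75,60,60))
m2=cv2.inRange(cv2.cvtColor(t,cv2.COLOR_BGR2HSV),(20,120,40),(35,255,255))|m
k=np.zeros_like(m);k[168:208,228:284]=m2[168:208,228:284]
r=cv2.minAreaRect(cv2.findNonZero(k));b=cv2.boxPoints(r);print('foot',r)
B=np.array([ray('top',q,.012) for q in b]);print(B,B.mean(0))
E
```

```text
rear [ 0.5212 -0.286   0.108 ]
front [ 0.4984 -0.175   0.1   ]
cup [ 0.5007 -0.1851  0.13  ]
hA [ 0.4094 -0.182   0.112 ]
hB [ 0.4301 -0.2807  0.112 ]
nose [ 0.4904 -0.1368  0.093 ]
Lfl [ 0.5533 -0.0804  0.078 ]
Lfr [ 0.6022 -0.3173  0.078 ]
Lnr [ 0.4135 -0.3565  0.078 ]
Lnl [ 0.3637 -0.1165  0.074 ]
p1 [0.5394 0.2778 0.105 ]
p2 [0.4925 0.2774 0.105 ]
p3 [0.5402 0.2014 0.105 ]
p4 [0.4938 0.2013 0.105 ]
foot ((256.5, 188.5), (27.0, 41.0), 90.0)
[[0.5599 0.3034 0.012 ]
 [0.5582 0.1747 0.012 ]
 [0.4729 0.1749 0.012 ]
 [0.4746 0.3026 0.012 ]] [0.5164 0.2389 0.012 ]
```

Request:
drive_tool --commands '[[[-0.04,-0.02,0],0],[[-0.04,-0.02,0],0],[[-0.04,-0.02,0],0],[[-0.04,-0.02,0],0],[[-0.04,-0.02,0],0]]' --gripper 100

```text
time: 0.72
position: [0.3649, 0.4568, 0.231]
tool_rot: [-0.505, -3.101, 0.001]
force: [0.6, -0.9, 0.3]
finger_gap: 1.002
grip_force: 0.0
```

Request:
drive_tool --commands '[[[-0.04,-0.02,0],0],[[-0.04,-0.02,0],0],[[-0.04,-0.02,0],0],[[-0.04,-0.02,0],0],[[-0.04,-0.02,0],0]]'

```text
time: 1.35
position: [0.5228, 0.2986, 0.2309]
tool_rot: [-0.505, -3.1, 0.001]
force: [0.9, 1.0, 0.3]
finger_gap: 0.998
grip_force: 0.0
```

Request:
drive_tool --commands '[[[0,0,0],10],[[0,0,0],10],[[0,0,0],10],[[0,0,0],10],[[0,0,0],10]]'

```text
time: 1.98
position: [0.5218, 0.2997, 0.2308]
tool_rot: [-1.775, -2.591, 0.001]
force: [0.2, 0.1, 1.0]
finger_gap: 1.003
grip_force: 0.0
```

Request:
drive_tool --commands '[[[0,0,0],9.8],[[0,0,0],0]]'

```text
time: 2.22
position: [0.5218, 0.2998, 0.2309]
tool_rot: [1.981, 2.438, -0.001]
force: [0.1, -0.8, 0.0]
finger_gap: 0.998
grip_force: 0.0
```

```bash
cat >> h.py <<'E'
from scipy.spatial.transform import Rotation as Ro
def to(P,yaw):
    o=robot.get_obs();R=Ro.from_rotvec(o['tool_rot']).as_matrix()
    y=np.degrees(np.arctan2(R[1,1],R[0,1]))
    print('t',o['time'],'pos',o['position'],'zax',R[:,2],'q',np.array(o['joints']),'gap',o['finger_gap'],'F',np.array(o['force']))
    print('tool shift',R.T@(np.array(P)-o['position']),'yaw',y,'roll',-(yaw-y))
E
python3 -c "
from h import *
to((.508,-.221,.2),11.7)"
```

```text
t 2.225 pos [0.5218 0.2998 0.2309] zax [-0.0005 -0.0008 -1.    ] q [-0.8408  0.3928  0.3411  1.7448 -0.1494  1.0303 -0.2402] gap 0.997939294491799 F [ 0.111  -0.8138  0.0025]
tool shift [-0.5069 -0.1202  0.0313] yaw 11.822818822496734 roll 0.12281882249673437
```

Move over the airbrush (11 rows), then look with the wrist camera.

Request:
drive_tool --commands '[[[-0.05,-0.012,0],0],[[-0.05,-0.012,0],0],[[-0.05,-0.012,0],0],[[-0.05,-0.012,0],0],[[-0.05,-0.012,0],0]]'

```text
time: 2.85
position: [0.5138, 0.0413, 0.2314]
tool_rot: [1.979, 2.44, 0.0]
force: [-0.0, 0.6, -0.6]
finger_gap: 1.002
grip_force: 0.0
```

Request:
drive_tool --commands '[[[-0.05,-0.012,0],0],[[-0.05,-0.012,0],0],[[-0.05,-0.012,0],0],[[-0.05,-0.012,0],0],[[-0.05,-0.012,0],0]]'

```text
time: 3.48
position: [0.5058, -0.2156, 0.2313]
tool_rot: [1.978, 2.44, 0.001]
force: [0.8, -0.1, -0.3]
finger_gap: 0.998
grip_force: 0.0
```

Request:
drive_tool --commands '[[[-0.007,0,0.03],0],[[0,0,0],0],[[0,0,0],0]]'

```text
time: 3.85
position: [0.5078, -0.2202, 0.2018]
tool_rot: [-1.98, -2.439, -0.001]
force: [-0.4, 0.1, 0.1]
finger_gap: 0.999
grip_force: 0.0
```

```bash
python3 - <<'E'
from h import *
to((.508,-.221,.083),11.7)
im=robot.snapshot('wrist');cv2.imwrite('pics/w1.png',im[:,:,::-1])
o=robot.get_obs();R=Ro.from_rotvec(o['tool_rot']).as_matrix()
p=robot.camera_params('wrist');H=p['hand_eye']
def wproj(P):
    c=H[:3,:3].T@(R.T@(np.array(P)-o['position'])-H[:3,3]);c=p['camera_matrix']@c;return c[:2]/c[2]
print('rear',wproj((.522,-.286,.108)),'front top',wproj((.498,-.172,.108)),'cup',wproj((.5007,-.1851,.13)))
E
```

```text
t 3.85 pos [ 0.5078 -0.2202  0.2018] zax [ 0.0002  0.0004 -1.    ] q [-0.1011  0.3657  0.5606  1.8999 -0.2379  0.9416  0.7776] gap 0.9991809818830845 F [-0.3937  0.1276  0.0507]
tool shift [-0.0009 -0.      0.1188] yaw 11.846644897062047 roll 0.14664489706204797
rear [316.717  269.6853] front top [316.524 150.273] cup [316.4853 171.2366]
```

View pics/w1.png

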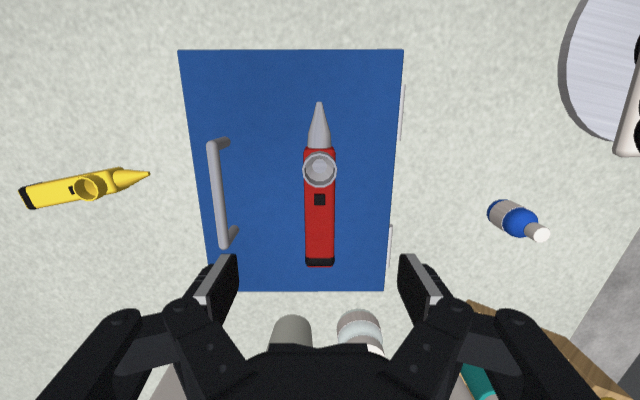

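The wrist view shows the barrel centred at column 319, rows 148–265, with the cup at (320,170). This matches my prediction to about 2 mm. Descending.

Request:
drive_tool --commands '[[[0,0.002,0.03],0],[[0,0,0.03],0],[[0,0,0.03],0],[[0,0,0.02],0],[[0,0,0.009],0]]'

```text
time: 4.53
position: [0.5096, -0.22, 0.0819]
tool_rot: [-1.982, -2.437, -0.0]
force: [0.0, -0.2, 0.9]
finger_gap: 1.002
grip_force: 0.0
```

Request:
drive_tool --commands '[[[0,0,0],0],[[0,0,0],0],[[0,0,0],0],[[0,0,0],0],[[0,0,0],0]]' --gripper 15 --squeeze 45

```text
time: 5.15
position: [0.5099, -0.2208, 0.0832]
tool_rot: [1.983, 2.435, 0.001]
force: [-0.5, 1.2, 4.9]
finger_gap: 0.319
grip_force: 45.1
```

Request:
drive_tool --commands '[[[0,0,0],0],[[0,0,0],0],[[0,0,0],0]]'

```text
time: 5.52
position: [0.5099, -0.2208, 0.0832]
tool_rot: [1.983, 2.435, 0.001]
force: [-1.2, 1.7, 6.6]
finger_gap: 0.316
grip_force: 45.1
```

Request:
drive_tool --commands '[[[0,0,-0.005],0],[[0,0,-0.01],0],[[0,0,-0.02],0],[[0,0,-0.025],0],[[0,0,-0.025],0]]'

```text
time: 6.15
position: [0.5092, -0.2206, 0.1684]
tool_rot: [-1.984, -2.436, 0.0]
force: [0.1, 0.1, -2.0]
finger_gap: 0.32
grip_force: 44.4
```

Request:
drive_tool --commands '[[[0,0,-0.025],0],[[0,0,-0.02],0],[[0,0,0],0]]'

```text
time: 6.52
position: [0.5102, -0.2209, 0.214]
tool_rot: [1.982, 2.434, 0.003]
force: [0.6, -0.4, -2.1]
finger_gap: 0.319
grip_force: 44.5
```

```bash
python3 - <<'E'
from h import *
to((.5165,.239+.009,.21),0)
for n in ('wrist','scene'):
    im=robot.snapshot(n)[:,:,::-1]
    cv2.imwrite('pics/%s2.png'%n,im)
w=cv2.imread('pics/wrist2.png');s=cv2.imread('pics/scene2.png')
A=np.hstack([cv2.resize(w,(480,300)),cv2.resize(s[130:290,160:300],(300,300))]);cv2.imwrite('pics/c2.png',A)
E
```

```text
t 6.525 pos [ 0.5102 -0.2209  0.214 ] zax [ 0.0036 -0.0006 -1.    ] q [-0.1118  0.3534  0.5729  1.886  -0.2316  0.9642  0.7694] gap 0.3186080840553166 F [ 0.6468 -0.4012 -2.097 ]
tool shift [0.4579 0.1012 0.0037] yaw 11.69355193221638 roll 11.69355193221638
```

View pics/c2.png

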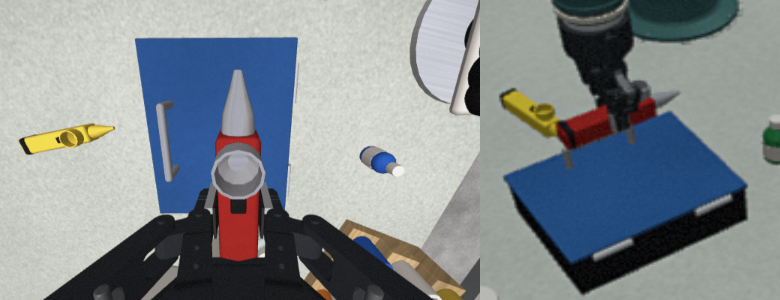

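The airbrush is held level in both views, with the cup at about (319,232) in wrist pixels, so the barrel centre is about 8 mm behind the TCP. Carrying it to the cradle.

Request:
drive_tool --commands '[[[0.02,0.005,0],0],[[0.035,0.008,0],0],[[0.045,0.01,0],0],[[0.045,0.01,0],0],[[0.045,0.01,0],0]]'

```text
time: 7.25
position: [0.5121, -0.0244, 0.2112]
tool_rot: [-1.983, -2.435, 0.002]
force: [0.4, 0.2, -0.8]
finger_gap: 0.322
grip_force: 44.4
```

Request:
drive_tool --commands '[[[0.045,0.01,0],0],[[0.045,0.01,0],0],[[0.045,0.01,0],0],[[0.045,0.01,0],0],[[0.04,0.008,0],0]]'

```text
time: 7.88
position: [0.5144, 0.2009, 0.2109]
tool_rot: [-1.982, -2.436, 0.003]
force: [-0.3, -0.2, -1.4]
finger_gap: 0.323
grip_force: 44.4
```

Request:
drive_tool --commands '[[[0.03,0.006,0],0],[[0.017,0.004,0],0],[[0,0,0],6],[[0,0,0],5.7],[[0,0,0],0]]'

```text
time: 8.5
position: [0.5155, 0.2465, 0.2116]
tool_rot: [2.221, 2.221, -0.002]
force: [0.5, 0.5, -0.9]
finger_gap: 0.319
grip_force: 44.5
```

```bash
python3 - <<'E'
from h import *
to((.5165,.247,.086),0)
for n in ('wrist','top'):
    cv2.imwrite('pics/%s3.png'%n,robot.snapshot(n)[:,:,::-1])
w=cv2.imread('pics/wrist3.png');s=cv2.imread('pics/top3.png')
A=np.hstack([cv2.resize(w,(480,300)),cv2.resize(s[140:240,200:300],(300,300))]);cv2.imwrite('pics/c3.png',A)
E
```

```text
t 8.5 pos [0.5155 0.2465 0.2116] zax [-0.0009 -0.0012 -1.    ] q [-0.8458  0.3696  0.4288  1.8411 -0.1821  0.9708 -0.3391] gap 0.31864750672699527 F [ 0.5333  0.4909 -0.8745]
tool shift [0.0007 0.0011 0.1256] yaw -0.003431406189724036 roll -0.003431406189724036
```

View pics/c3.png

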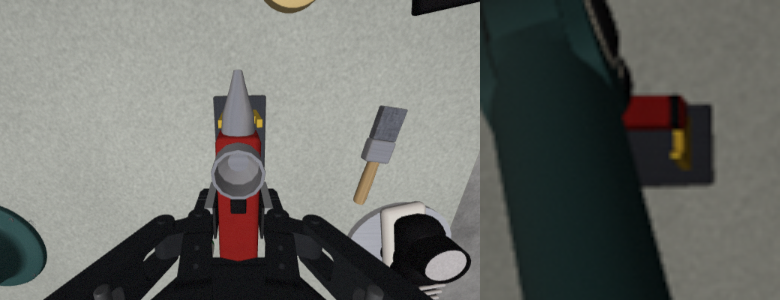

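In the wrist view the fork prongs at columns 221 and 259 straddle the nose at 238, so the lateral correction is about +2 mm. Descending slowly.

Request:
drive_tool --commands '[[[0.001,0.002,0.02],0],[[0,0,0.03],0],[[0,0,0.03],0],[[0,0,0.02],0],[[0,0,0.01],0]]'

```text
time: 9.22
position: [0.5172, 0.2479, 0.1011]
tool_rot: [-2.221, -2.222, 0.003]
force: [0.2, 0.0, -1.2]
finger_gap: 0.316
grip_force: 44.4
```

Request:
drive_tool --commands '[[[0,0,0.006],0],[[0,0,0.005],0],[[0,0,0.003],0],[[0,0,0],0]]'

```text
time: 9.72
position: [0.5177, 0.2485, 0.0885]
tool_rot: [-2.221, -2.222, -0.0]
force: [0.2, 0.1, -1.3]
finger_gap: 0.32
grip_force: 44.4
```

Request:
drive_tool --commands '[[[0,0,0.002],0],[[0,0,0.001],0],[[0,0,0],0]]'

```text
time: 10.1
position: [0.5177, 0.2485, 0.0853]
tool_rot: [2.221, 2.222, 0.0]
force: [0.2, 0.4, -1.2]
finger_gap: 0.323
grip_force: 44.5
```

Request:
drive_tool --commands '[[[0,0,0.001],0],[[0,0,0],0],[[0,0,0],0]]'

```text
time: 10.48
position: [0.5177, 0.2485, 0.0853]
tool_rot: [-2.221, -2.221, -0.001]
force: [-2.8, -1.1, 6.4]
finger_gap: 0.319
grip_force: 45.5
```

Request:
drive_tool --commands '[[[0,0,0],0],[[0,0,0],0]]' --squeeze 20

```text
time: 10.72
position: [0.5177, 0.2485, 0.0852]
tool_rot: [-2.221, -2.221, -0.001]
force: [-2.2, -1.2, 6.5]
finger_gap: 0.319
grip_force: 45.5
```

Request:
drive_tool --commands '[[[0,0,0],0],[[0,0,0],0],[[0,0,0],0],[[0,0,0],0],[[0,0,0],0]]' --gripper 75

```text
time: 11.35
position: [0.5176, 0.2484, 0.0842]
tool_rot: [2.221, 2.221, -0.0]
force: [0.7, -0.5, 0.2]
finger_gap: 0.746
grip_force: 0.0
```

Request:
drive_tool --commands '[[[0,0,-0.01],0],[[0,0,-0.02],0],[[0,0,-0.03],0],[[0,0,-0.04],0],[[0,0,-0.03],0]]'

```text
time: 11.98
position: [0.5181, 0.2485, 0.2168]
tool_rot: [2.221, 2.221, 0.003]
force: [-0.3, 0.1, -0.6]
finger_gap: 0.749
grip_force: 0.0
```

```bash
python3 - <<'E'
from h import *
for n in ('wrist','scene'):
    cv2.imwrite('pics/%s4.png'%n,robot.snapshot(n)[:,:,::-1])
w=cv2.imread('pics/wrist4.png');s=cv2.imread('pics/scene4.png')
A=np.hstack([cv2.resize(w,(480,300)),cv2.resize(s[140:240,330:430],(300,300))]);cv2.imwrite('pics/c4.png',A)
th=np.radians(11.7);c=np.array((.420,-.2315));to((*(c-0*c),.23),11.7)
E
```

```text
t 12.075 pos [0.5198 0.2493 0.2187] zax [ 0.0064  0.0043 -1.    ] q [-0.8498  0.3656  0.4345  1.8294 -0.1838  0.9781 -0.3387] gap 0.7474843060889179 F [0.0693 0.0114 0.5805]
tool shift [-0.4807 -0.0996 -0.014 ] yaw -0.012898866478233989 roll -11.712898866478234
```

View pics/c4.png

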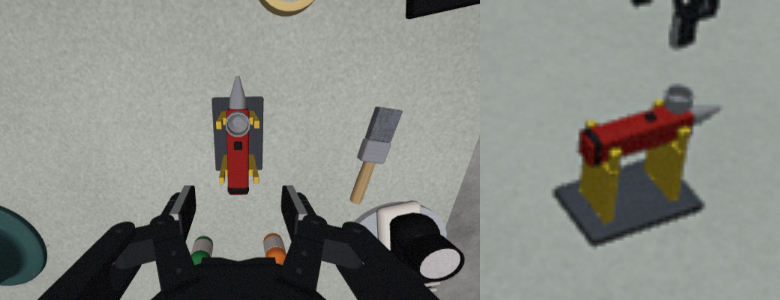

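Both views show the airbrush resting in both forks, with the barrel running over prong rows 121 to 178. Going to the handle.

Request:
drive_tool --commands '[[[-0.048,-0.01,0],0],[[-0.048,-0.01,0],0],[[-0.048,-0.01,0],0],[[-0.048,-0.01,0],0],[[-0.048,-0.01,0],0]]' --gripper 60

```text
time: 12.7
position: [0.4668, 0.0069, 0.2142]
tool_rot: [-2.221, -2.221, -0.0]
force: [0.6, -0.6, 0.1]
finger_gap: 0.596
grip_force: 0.0
```

Request:
drive_tool --commands '[[[-0.048,-0.01,0],0],[[-0.048,-0.01,0],0],[[-0.048,-0.01,0],0],[[-0.048,-0.01,0],0],[[-0.048,-0.01,0],0]]'

```text
time: 13.32
position: [0.4169, -0.2328, 0.2143]
tool_rot: [-2.221, -2.221, -0.001]
force: [0.4, -0.4, -0.0]
finger_gap: 0.598
grip_force: 0.0
```

Request:
drive_tool --commands '[[[0,0,0],-6],[[0,0,0],-5.7],[[0,0,0],0],[[0,0,0],0]]'

```text
time: 13.82
position: [0.4175, -0.2314, 0.2142]
tool_rot: [-1.985, -2.435, -0.0]
force: [-0.1, -0.0, 0.4]
finger_gap: 0.6
grip_force: 0.0
```

```bash
python3 - <<'E'
from h import *
to((.420,-.2315,.1),11.7)
im=robot.snapshot('wrist');cv2.imwrite('pics/w5.png',im[:,:,::-1])
o=robot.get_obs();R=Ro.from_rotvec(o['tool_rot']).as_matrix()
p=robot.camera_params('wrist');H=p['hand_eye']
def wproj(P):
    c=H[:3,:3].T@(R.T@(np.array(P)-o['position'])-H[:3,3]);c=p['camera_matrix']@c;return c[:2]/c[2]
print(wproj((.4094,-.182,.112)),wproj((.4301,-.2807,.112)))
E
```

```text
t 13.825 pos [ 0.4175 -0.2314  0.2142] zax [-0.0002  0.0002 -1.    ] q [-0.1583  0.2146  0.6815  2.0653 -0.17    0.9159  0.8189] gap 0.6004317241761695 F [-0.1384 -0.0227  0.4315]
tool shift [-0.0006  0.0025  0.1142] yaw 11.616630420602732 roll -0.0833695793972673
[318.914  148.0339] [319.1028 250.7047]
```

View pics/w5.png

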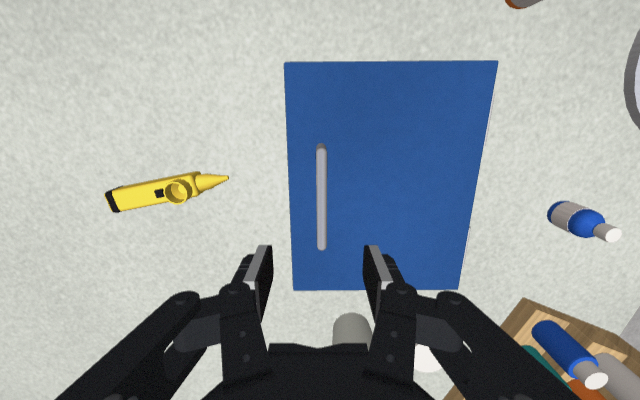

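The wrist view shows the handle at column 321, rows 145–250, about 2 mm right of prediction. Descending with that correction and gripping.

Request:
drive_tool --commands '[[[0,0.0045,0.03],0],[[0,0,0.03],0],[[0,0,0.03],0],[[0,0,0.016],0],[[0,0,0.008],0]]'

```text
time: 14.5
position: [0.422, -0.2306, 0.0997]
tool_rot: [-1.983, -2.436, 0.001]
force: [-0.0, 0.5, 0.3]
finger_gap: 0.598
grip_force: 0.0
```

Request:
drive_tool --commands '[[[0,0,0],0],[[0,0,0],0],[[0,0,0],0],[[0,0,0],0],[[0,0,0],0]]' --gripper 0 --squeeze 30

```text
time: 15.12
position: [0.421, -0.2312, 0.1011]
tool_rot: [-1.984, -2.435, 0.001]
force: [-4.6, -1.5, 5.9]
finger_gap: 0.102
grip_force: 29.3
```

```bash
python3 - <<'E'
from h import *
to((.422,-.231,.1),11.7)
a=np.arctan2(.042,.16);r=np.hypot(.16,.042)
th=np.r_[0,.03,np.arange(.1,1.25,.1),1.22];P=r*np.c_[-np.cos(a+th),np.sin(a+th)]
print(np.c_[th[1:],np.diff(P,axis=0)*1000])
E
```

```text
t 15.125 pos [ 0.421  -0.2312  0.1011] zax [-0.0008  0.0002 -1.    ] q [-0.051   0.4205  0.5853  2.1403 -0.3671  0.6787  0.9878] gap 0.10216255943163174 F [-4.6475 -1.5065  5.8967]
tool shift [-0.      0.001   0.0011] yaw 11.67194178950368 roll -0.028058210496318736
[[ 0.03    1.3318  4.7804]
 [ 0.1     3.6605 10.9831]
 [ 0.2     6.5411 15.1864]
 [ 0.3     8.0246 14.4575]
 [ 0.4     9.4278 13.5841]
 [ 0.5    10.7369 12.5751]
 [ 0.6    11.9386 11.4403]
 [ 0.7    13.0211 10.1913]
 [ 0.8    13.9735  8.8405]
 [ 0.9    14.7863  7.4013]
 [ 1.     15.4513  5.8881]
 [ 1.1    15.9619  4.3162]
 [ 1.2    16.3131  2.7011]
 [ 1.22    3.2905  0.3437]]
```

Request:
drive_tool --commands '[[[0,0.0013,-0.005],0],[[0,0.0037,-0.011],0],[[0,0.0065,-0.015],0],[[0,0.008,-0.0145],0],[[0,0.0094,-0.0136],0]]'

```text
time: 15.75
position: [0.4476, -0.2256, 0.1596]
tool_rot: [-1.982, -2.432, 0.005]
force: [-6.3, -4.0, -3.7]
finger_gap: 0.101
grip_force: 29.1
```

Request:
drive_tool --commands '[[[0,0.0107,-0.0126],0],[[0,0.0119,-0.0114],0],[[0,0.013,-0.0102],0],[[0,0.014,-0.0088],0],[[0,0.0148,-0.0074],0]]'

```text
time: 16.38
position: [0.5092, -0.2126, 0.2118]
tool_rot: [-1.981, -2.428, 0.005]
force: [-16.0, 1.8, 18.8]
finger_gap: 0.099
grip_force: 31.0
```

```bash
python3 - <<'E'
from h import *
e=np.array([np.cos(.204),np.sin(.204)]);h=np.array((.421,-.2312))+.16*e
o=robot.get_obs();print(o['position'],(o['position'][:2]-h)@e,o['position'][2]+.0112-.07,'th .9 expects',-.1654*np.cos(.2567+.9),.1654*np.sin(.2567+.9))
cv2.imwrite('pics/s6.png',cv2.resize(robot.snapshot('scene')[120:300,140:320,::-1],(540,540)))
E
```

```text
[ 0.5092 -0.2126  0.2118] -0.06988388672985112 0.15296084703589327 th .9 expects -0.06655080708233285 0.15142044140963964
```

View pics/s6.png

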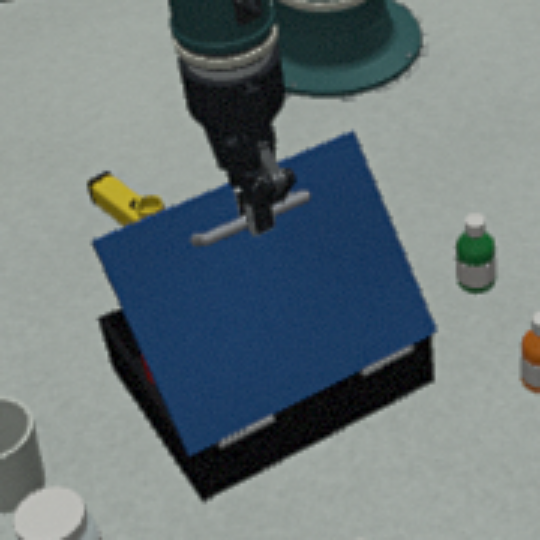

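The lid is rising with the bar in the fingers. The upward force suggests my arc runs slightly low, so I'll go on a little higher.

Request:
drive_tool --commands '[[[0,0.0155,-0.007],0],[[0,0.016,-0.0053],0],[[0,0.0163,-0.0035],0],[[0,0.008,-0.001],0],[[0,0,0],0]]'

```text
time: 17.05
position: [0.5688, -0.2001, 0.2279]
tool_rot: [1.982, 2.436, 0.002]
force: [-1.4, 0.4, 4.7]
finger_gap: 0.097
grip_force: 29.7
```

```bash
python3 - <<'E'
from h import *
e=np.array([np.cos(.204),np.sin(.204)]);h=np.array((.421,-.2312))+.16*e
o=robot.get_obs();x=(o['position'][:2]-h)@e;z=o['position'][2]+.0112-.07;print(x,z,np.arctan2(z,-x)-.2567)
E
```

```text
-0.00893325003587823 0.1691027208954585 1.2613180286101562
```

Request:
drive_tool --commands '[[[0,0,0],0],[[0,0,0],0],[[0,0,0],0],[[0,0,0],0]]' --gripper 27

```text
time: 17.55
position: [0.5681, -0.2004, 0.2266]
tool_rot: [1.983, 2.436, 0.0]
force: [-0.3, 1.1, 0.1]
finger_gap: 0.274
grip_force: 0.0
```

Request:
drive_tool --commands '[[[0,0,-0.01],0],[[0,0,-0.02],0],[[0,0,-0.03],0],[[0,0,-0.04],0],[[0,0,-0.04],0]]'

```text
time: 18.18
position: [0.5679, -0.2006, 0.3686]
tool_rot: [1.983, 2.435, 0.0]
force: [1.3, 0.5, -0.4]
finger_gap: 0.27
grip_force: 0.0
```

Request:
drive_tool --commands '[[[0,0,0],0],[[0,0,0],0],[[0,0,0],0]]'

```text
time: 18.55
position: [0.5675, -0.2001, 0.3655]
tool_rot: [-1.982, -2.435, 0.001]
force: [0.4, -0.4, 0.3]
finger_gap: 0.274
grip_force: 0.0
```

```bash
python3 - <<'E'
from h import *
cv2.imwrite('pics/s7.png',robot.snapshot('scene')[:,:,::-1])
E
```

```text
(no output)
```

View pics/s7.png

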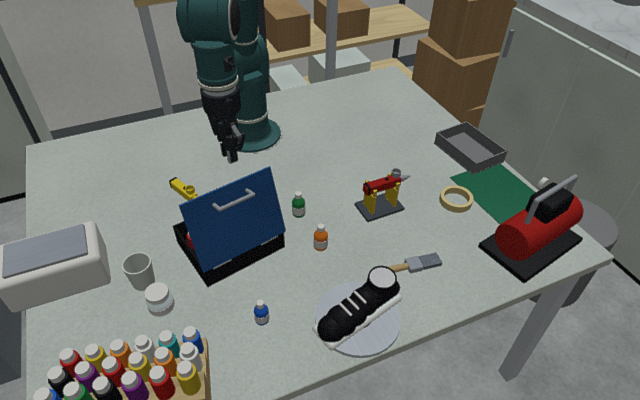

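The lid stands open (235,215), the airbrush is in the cradle (382,187), and the gripper is clear at (230,150). Nothing else has moved.

```bash
python3 -c "
from plant import robot
print(robot.close_job())"
```

```text
the job is handed in; nothing more can be done
None
```

I handed the job in at about 18.6 s: the airbrush lies in both cradle forks, the lid stands open at an estimated 1.26 rad (about 72 degrees), and the gripper is clear of everything; the hand-in returned no verdict.

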